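# Close and clamp the meal carrier

## Task

Close the grey meal carrier for transport: fold the plain flap fully down first, then the flap with the overlapping lip. With both flaps flat, screw the three captive clamp knobs clockwise until each is firmly against its end stop, the middle knob first and then the two outer ones in either order. Leave the crockery and other things around it where they are.

Things in the scene. Friction and masses are not known exactly. Their poses are not given: they have to be found in the camera images.
- carrier: grey fixed meal carrier, box 226 (x) x 310 (y) x 110 mm high; origin on the table, 7 mm behind (+x) the middle of its floor; z up, -x front (to the robot), +y left. Flaps hinged on its left and right rims. An aluminium rail along the front rim (x -122 to -72 mm, top 122 mm above the table) carries three captive knobs on upright axes at x -99, y 105, 0, -105 mm
- flap_plain (a joint): hinge angle of the plain flap, no lip; on the right (-y) rim; a grey panel 170 mm (carrier x) x 149 mm (hinge to free edge) x 10 mm; 0 = flat shut, grows as it opens upward, 1.57 = upright; the stiff hinge leaves it where it is let go, so it must be pushed all the way down
- flap_plain_hinge (a point): middle of that flap's hinge line, at its underside, 110 mm above the table; the flap's own axes match the carrier's when shut
- flap_plain_edge (a point): middle of that flap's free edge, on its upper/outer face; 149 mm from the hinge line and 10 mm above the underside
- flap_lip (a joint): hinge angle of the flap with a lip: a strip 130 x 36 x 4 mm on top of its free edge that reaches 19 mm past it and overlaps the other flap when shut; on the left (+y) rim; a grey panel 170 mm (carrier x) x 149 mm (hinge to free edge) x 10 mm; 0 = flat shut, grows as it opens upward, 1.57 = upright; the stiff hinge leaves it where it is let go, so it must be pushed all the way down
- flap_lip_hinge (a point): middle of that flap's hinge line, at its underside, 110 mm above the table; the flap's own axes match the carrier's when shut
- flap_lip_edge (a point): middle of that flap's free edge, on its upper/outer face; 149 mm from the hinge line and 10 mm above the underside
- knob_left (a joint): turn of the left (+y) captive clamp knob, rad, grows clockwise seen from above; it starts between 0.6 and 1.3; its end stop lies between 2.5 and 3.2, is unmarked, differs from knob to knob and must be felt; friction about 0.08 N m
- knob_left_grip (a point): grip point of that knob: on its axis, 31 mm above the rail; x axis along the grip bar and towards the clamp finger, z up. Black bar 42 long x 14 thick, 6 to 38 mm above the rail, on a round foot 38 wide, 8 thick; a flat steel finger, top 6 mm above the rail, reaches 52 mm from the axis and swings in over the flaps as the knob tightens
- knob_mid (a joint): turn of the middle captive clamp knob, rad, grows clockwise seen from above; it starts between 0.6 and 1.3; its end stop lies between 2.5 and 3.2, is unmarked, differs from knob to knob and must be felt; friction about 0.08 N m
- knob_mid_grip (a point): grip point of that knob: on its axis, 31 mm above the rail; x axis along the grip bar and towards the clamp finger, z up. Black bar 42 long x 14 thick, 6 to 38 mm above the rail, on a round foot 38 wide, 8 thick; a flat steel finger, top 6 mm above the rail, reaches 52 mm from the axis and swings in over the flaps as the knob tightens
- knob_right (a joint): turn of the right (-y) captive clamp knob, rad, grows clockwise seen from above; it starts between 0.6 and 1.3; its end stop lies between 2.5 and 3.2, is unmarked, differs from knob to knob and must be felt; friction about 0.08 N m
- knob_right_grip (a point): grip point of that knob: on its axis, 31 mm above the rail; x axis along the grip bar and towards the clamp finger, z up. Black bar 42 long x 14 thick, 6 to 38 mm above the rail, on a round foot 38 wide, 8 thick; a flat steel finger, top 6 mm above the rail, reaches 52 mm from the axis and swings in over the flaps as the knob tightens
- mug: bystander: white ceramic mug, 76 mm wide, 85 high; origin at the middle of its underside
- tea_tin: bystander: closed steel tin, 72 mm wide, 100 high; origin at the middle of its underside
- bowl: bystander: blue ceramic bowl, 110 mm wide, 50 high; origin at the middle of its underside
- sauce_jar: bystander: amber glass jar, 60 mm wide, 80 high; origin at the middle of its underside
- spoon: bystander: metal spoon lying flat on the table, origin at its middle

How it is judged:
By the outcome, as a careful person would: the job done as asked, in the order asked, and still so for the second after the job is handed in, with the robot touching nothing.
It also fails if it takes over 72 s, if anything falls off the work surface, if the arm or the gripper's body presses on something with over 40 N, if the wrist force passes 120 N, or if a joint passes its speed limit or range.

## Robot

A 6-joint arm with a two-finger parallel gripper is mounted at the origin on the work surface. World frame = base frame: x ahead of the robot, y to its left, z up, the work surface at z = 0. Lengths are in m, angles in rad, forces in N, time in s.
With the tool pointing down it reaches from about 0.275 to 0.75 m from the base axis. Payload 10.2 kg.
Tool frame: the origin (TCP) lies at the very end of the fingers, on their centre line; the grasp point (between the pads) lies 19 mm behind it; z points along the fingers, y is the line along which they close (so a half turn about z gives the same grasp; the last joint's range is limited). The gripper opens to 88 mm and grips with 3 to 60 N. Pads are 18 mm wide; open, the fingers measure 123 mm over their backs; the gripper's body (75 mm by 187 mm) begins 45 mm behind the grasp point.
Start: joints at [-0.223, 0.313, 1.498, -0, 1.331, -0.223], TCP at [0.525, -0, 0.239] pointing down, gripper open.
Joint ranges: [-2.94, 2.94], [-0.97, 2.17], [0.19, 2.56], [-1.23, 4.37], [0.02, 3.11], [-2.88, 2.88]. Speed limits (rad/s): [2.39, 2.39, 3.01, 3.14, 3.14, 3.14].

## Interface

Orientations are given as a unit quaternion [x, y, z, w].
In Python, from rig import arm, viewer, finish_job gives the robot as it stands. The module is installed in compiled form; this text tells all that it offers.
- The arm moves only by the tool move_arm, never from a script. Its argument "series" is a list of rows, each an object with "linear": the shift along the world's x, y, z as a fraction of full scale, a list of three; "twist": the turn about the world's z as a fraction of full scale. A call has 1 to 5 rows; each row shifts and turns the commanded pose from where the row before left it; what a row does not reach is not made up. Full scale, the value 1, is 60 mm for a shift and 4 degrees for a turn. A row lasts 1/8 s, in which the tool goes at most 62.5 mm and 10.7 degrees, less where a joint would pass 70% of its speed; a pose out of reach is approached as far as the arm can. A call with a number of a shift or a turn outside -1 to 1 is refused whole. A call with a gripper value outside its range is refused whole. "claw" is the opening, from -1 (shut) to 1 (fully open), set as the call begins (left out, the last holds). The fingers move at their own pace and stop on an object; "squeeze" is the grip in N (left out, the last holds). Time passes only in rows, so rows that do not move let the fingers close. It gives the time, the measured TCP pose, the force, the opening and the grip force at its end, in the units of the state.
- arm.read_state(): the state, without advancing time (a new reading comes with each control period).
- viewer.camera(name): name is "scene" or "side" or "wrist"; returns a dict with "img" (480x640x3 uint8, red, green, blue), "fx", "fy", "cx", "cy" (pixels), "xyz" and "attitude" of the camera in the world. Camera axes: x right, y down, z forward; pixel columns grow to the right and rows downward; lengths in m; the calibration is good to about 2 mm. A picture is of the moment at which its call begins. There is no depth.
- finish_job(): hands the job in; it is judged then, once.
The state is a dict: "t": time; "q": joint angles; "qd": joint speeds; "joint_torque": joint torques, N m; "tcp_pos": TCP position; "orientation": TCP orientation; "wrist_force": force on the tool from outside, world axes, zero at the start; "wrist_torque": the same for the moment, N m; "width": opening from 0.0 (shut) to 1.0 (fully open); "gripper_force": force on a finger pad.
Only numpy, scipy, OpenCV 4.12 (cv2) and the standard library are available. Lean on these libraries where they do the work, as an engineer would, in place of code of your own. Each camera call takes 0.05 s, during which the arm holds its last target. There are 200 camera calls.

## Working session

There is one attempt and no reset: what is moved stays moved. The work goes in short steps, Python scripts to look and compute and a tool call to move; the robot and the scene stay as the last step left them, time stands still between calls to the robot, and variables do not carry over. Pictures are saved under pics/ and viewed, at most 10 in all, crops included, and the job is handed in when it is done.

Besides the shell and the picture viewer there is one more tool, called after "Request:" as name(argument=value, ...) on one line, values as JSON. move_arm: Moves the arm, as the interface text tells. Shift numbers are shares of 60 mm and turn numbers shares of 4 degrees, none past 1 either way. Its arguments: {"type":"object","properties":{"series":{"type":"array"},"claw":{"type":"number"},"squeeze":{"type":"number"}},"required":["series"]}

```bash
mkdir -p pics
cat > h.py <<'E'
import numpy as np, cv2
from scipy.spatial.transform import Rotation as R
from rig import arm, viewer, finish_job
def snap(n,f=None):
    c=viewer.camera(n)
    if f: cv2.imwrite('pics/'+f,c['img'][:,:,::-1])
    return c
def rot(c):
    a=np.array(c['attitude'],float)
    return a if a.shape==(3,3) else R.from_quat(a).as_matrix()
def ray(c,u,v):
    d=rot(c)@np.array([(u-c['cx'])/c['fx'],(v-c['cy'])/c['fy'],1]); return np.array(c['xyz']),d
def onz(c,u,v,z):
    o,d=ray(c,u,v); return o+d*(z-o[2])/d[2]
def proj(c,p):
    q=rot(c).T@(np.array(p)-np.array(c['xyz'])); return q[0]/q[2]*c['fx']+c['cx'],q[1]/q[2]*c['fy']+c['cy']
E
python3 - <<'E'
from h import *
for n in('scene','side','wrist'):
    c=snap(n,n+'0.png');print(n,c['xyz'],c['attitude'],c['fx'],c['cx'],c['cy'])
    cv2.imwrite('pics/x.png',c['img'])
s=arm.read_state();print(s['t'],s['orientation'],s['wrist_force'])
a=[cv2.imread(f'pics/{n}0.png') for n in('scene','side')]
E
```

```text
scene [ 1.73388445 -0.25731048  1.10724007] [ 0.69771802  0.57546249 -0.26264572 -0.33622868] 621.7860977906391 318.7565537095189 242.29359412889633
side [ 0.48041152 -0.98592325  0.94969056] [ 0.90443518 -0.0177327   0.01676661 -0.42591248] 504.7578987114398 318.64597191305285 230.69246956962604
wrist [0.52520566 0.0776812  0.38352083] [ 9.88476018e-01  3.70280258e-04 -4.82133542e-04  1.51376327e-01] 376.24927414422496 308.75145711015256 241.83272440799274
0.15 [ 7.07108923e-01  7.07104496e-01 -2.37529496e-04 -3.82562850e-04] [-0.35082441 -0.44410825 -0.33503191]
```

View pics/scene0.png

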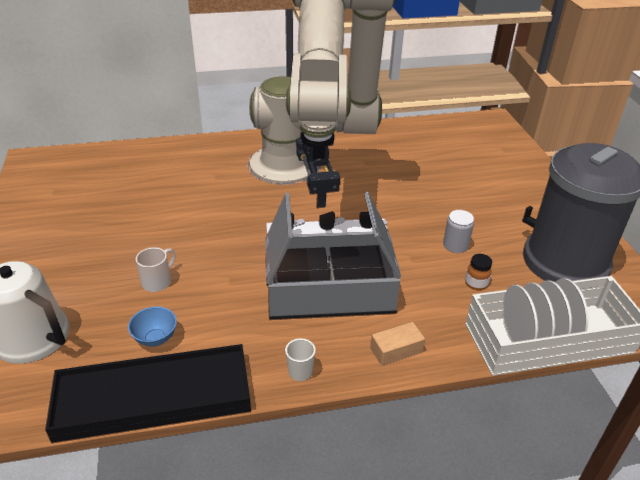

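View pics/side0.png

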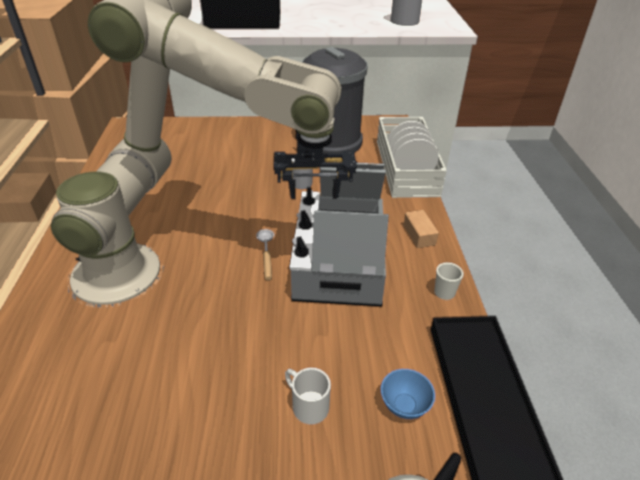

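View pics/wrist0.png

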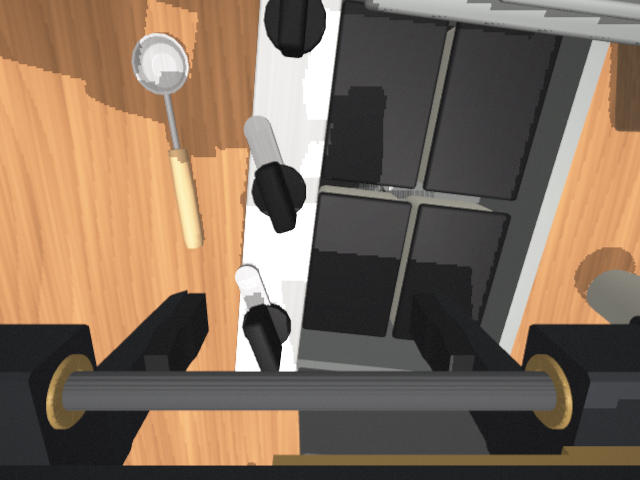

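The scene and side views show both flaps nearly upright and leaning slightly inward: plain (side view top edge 313,213 to 387,215) and lip (322,165 to 384,168). In the wrist view the knob feet are at about (295,22), (279,190) and (267,325), with the mid and right fingers' tips at (255,118) and (247,268). The spoon lies in front of the carrier.

```bash
cat > m.py <<'E'
from h import *
w=snap('wrist');s=snap('side')
for n,uv in dict(L=(295,22),M=(279,190),R=(267,325)).items(): print(n,onz(w,*uv,.130).round(4))
for n,uv in dict(Mtip=(255,118),Rtip=(247,268)).items(): print(n,onz(w,*uv,.127).round(4))
M=onz(w,279,190,.130);L=onz(w,295,22,.130);Rr=onz(w,267,325,.130)
d=(L-Rr)[:2];yaw=np.arctan2(-d[0],d[1]);print('spacing',np.linalg.norm(d)/2,'yaw',np.degrees(yaw))
c,sn=np.cos(yaw),np.sin(yaw);RR=np.array([[c,-sn],[sn,c]])
m=(L+M+Rr)[:2]/3;O=m-RR@[-.099,0];print('origin',O)
def W(x,y,z): return np.r_[O+RR@[x,y],z]
# check: rail corners / box corners against picture
for p in [(-.12,-.155,.11),(.106,-.155,.11),(.106,-.155,0),(-.12,-.155,0),(-.122,.155,.122),(.106,.155,.11)]:
    print(p,W(*p).round(3),np.round(proj(s,W(*p)),1))
# flap angle: side-view top-edge pixel vs predicted for angles
for sg,nm in((-1,'plain'),(1,'lip')):
  for a in (1.0,1.1,1.2,1.3,1.4,1.5,1.6):
    print(nm,a,[np.round(proj(s,W(x,sg*(.155-.149*np.cos(a)+.01*np.sin(a)),.11+.149*np.sin(a)+.01*np.cos(a))),0) for x in(-.085,.085)])
E
python3 m.py
```

```text
L [0.5167 0.1357 0.13  ]
M [0.5049 0.0349 0.13  ]
R [ 0.4934 -0.0681  0.13  ]
Mtip [0.4902 0.0813 0.127 ]
Rtip [ 0.4799 -0.0229  0.127 ]
spacing 0.10253327353240443 yaw -6.542375533158078
origin [0.60335686 0.02288821]
(-0.12, -0.155, 0.11) [ 0.466 -0.117  0.11 ] [290.5 270.5]
(0.106, -0.155, 0.11) [ 0.691 -0.143  0.11 ] [385.7 276.1]
(0.106, -0.155, 0) [ 0.691 -0.143  0.   ] [381.3 307.4]
(-0.12, -0.155, 0) [ 0.466 -0.117  0.   ] [291.4 301.9]
(-0.122, 0.155, 0.122) [0.5   0.191 0.122] [301.8 191.5]
(0.106, 0.155, 0.11) [0.726 0.165 0.11 ] [381.9 199.1]
plain 1.0 [array([308., 209.]), array([381., 213.])]
plain 1.1 [array([307., 210.]), array([382., 214.])]
plain 1.2 [array([307., 212.]), array([382., 216.])]
plain 1.3 [array([306., 215.]), array([382., 219.])]
plain 1.4 [array([306., 218.]), array([383., 222.])]
plain 1.5 [array([305., 222.]), array([383., 226.])]
plain 1.6 [array([304., 227.]), array([383., 231.])]
lip 1.0 [array([313., 171.]), array([379., 174.])]
lip 1.1 [array([314., 166.]), array([379., 169.])]
lip 1.2 [array([314., 161.]), array([380., 164.])]
lip 1.3 [array([315., 157.]), array([380., 160.])]
lip 1.4 [array([315., 153.]), array([379., 156.])]
lip 1.5 [array([315., 150.]), array([379., 153.])]
lip 1.6 [array([316., 147.]), array([379., 150.])]
```

Run:
```python
import cv2
a=cv2.resize(cv2.imread('pics/side0.png')[140:320,260:420],None,fx=3.3,fy=3.3,interpolation=2)
cv2.imwrite('pics/sc.png',a)
```

```text
(no output)
```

View pics/sc.png

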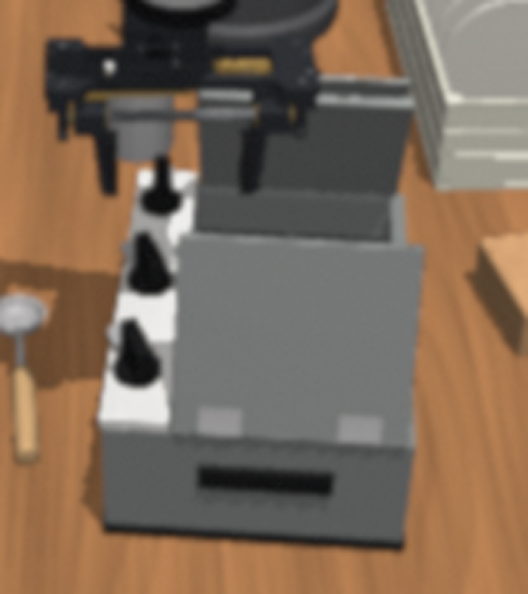

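Projected box corners agree with the side view within 1–3 px. Both flaps are open about 1.2 rad. I'm going up and outside the plain flap with the claw shut.

Request:
move_arm(series=[{"linear": [0,0,0.8],"twist": -0.8},{"linear": [0,0,0.8],"twist": -0.8},{"linear": [0.3,-0.75,0.4],"twist": 0},{"linear": [0.3,-0.75,0],"twist": 0},{"linear": [0.3,-0.75,0],"twist": 0}], claw=-1, squeeze=30)

```text
t: 0.88
tcp_pos: [0.5794, -0.1364, 0.3589]
orientation: [0.745, 0.667, 0.0, 0.0]
wrist_force: [0.6, 0.1, 0.1]
width: 0.453
gripper_force: 0.0
```

Request:
move_arm(series=[{"linear": [0.35,-0.75,0],"twist": 0},{"linear": [0,0,0],"twist": 0}])

```text
t: 1.12
tcp_pos: [0.6004, -0.1828, 0.3567]
orientation: [0.747, 0.665, -0.001, -0.001]
wrist_force: [-0.2, 1.5, 0.3]
width: 0.228
gripper_force: 0.0
```

Request:
move_arm(series=[{"linear": [0,0.04,-0.8],"twist": 0},{"linear": [0,0,-0.8],"twist": 0},{"linear": [0,0,-0.7],"twist": 0},{"linear": [0.06,0.5,0],"twist": 0},{"linear": [0.05,0.5,0],"twist": 0}])

```text
t: 1.75
tcp_pos: [0.6062, -0.116, 0.2206]
orientation: [0.745, 0.667, -0.0, -0.0]
wrist_force: [0.4, -0.2, 0.4]
width: 0.005
gripper_force: 0.0
```

Request:
move_arm(series=[{"linear": [0.03,0.25,-0.1],"twist": 0},{"linear": [0.03,0.25,-0.12],"twist": 0},{"linear": [0.03,0.25,-0.15],"twist": 0},{"linear": [0.03,0.25,-0.18],"twist": 0},{"linear": [0.02,0.2,-0.25],"twist": 0}])

```text
t: 2.38
tcp_pos: [0.615, -0.0448, 0.1717]
orientation: [0.745, 0.667, -0.0, -0.0]
wrist_force: [-0.1, -1.5, 0.3]
width: 0.006
gripper_force: 0.6
```

Request:
move_arm(series=[{"linear": [0.02,0.15,-0.25],"twist": 0},{"linear": [0.01,0.1,-0.25],"twist": 0},{"linear": [0.01,0.08,-0.25],"twist": 0},{"linear": [0,0.03,-0.2],"twist": 0},{"linear": [0,0,0],"twist": 0}])

```text
t: 3.0
tcp_pos: [0.6175, -0.0244, 0.1201]
orientation: [0.745, 0.667, 0.0, 0.001]
wrist_force: [-17.7, 0.4, 34.8]
width: 0.004
gripper_force: 17.3
```

Request:
move_arm(series=[{"linear": [0,0,0.8],"twist": 0},{"linear": [0,0,0.9],"twist": 0},{"linear": [0,0,0.9],"twist": 0},{"linear": [0,0,0.9],"twist": 0},{"linear": [0,0,0.6],"twist": 0}])

```text
t: 3.62
tcp_pos: [0.6175, -0.024, 0.364]
orientation: [0.746, 0.666, 0.001, 0.001]
wrist_force: [1.1, -0.0, 0.1]
width: 0.005
gripper_force: 0.0
```

Request:
move_arm(series=[{"linear": [0.1,0.85,0],"twist": 0},{"linear": [0.1,0.85,0],"twist": 0},{"linear": [0.1,0.85,0],"twist": 0},{"linear": [0.1,0.85,0],"twist": 0},{"linear": [0.08,0.67,0],"twist": 0}])

```text
t: 4.25
tcp_pos: [0.6463, 0.2222, 0.361]
orientation: [0.745, 0.667, -0.0, -0.0]
wrist_force: [1.1, -0.1, -0.1]
width: 0.006
gripper_force: 0.0
```

Run:
```python
from h import *
s=arm.read_state();print(s['tcp_pos'],s['t'],s['q'])
c=snap('scene');b=snap('side')
a=cv2.resize(c['img'][150:330,230:510,::-1],None,fx=2,fy=2);d=cv2.resize(b['img'][110:320,260:460,::-1],None,fx=1.715,fy=1.715)[:360,:240*1]
cv2.imwrite('pics/c1.png',np.hstack([a[:,:560],d[:360,:240]]))
```

```text
[0.64628974 0.22223809 0.36095818] 4.25 [1.60089078e-01 6.92733462e-01 6.04609448e-01 3.09248550e-04
 1.84469897e+00 2.71130246e-01]
```

View pics/c1.png

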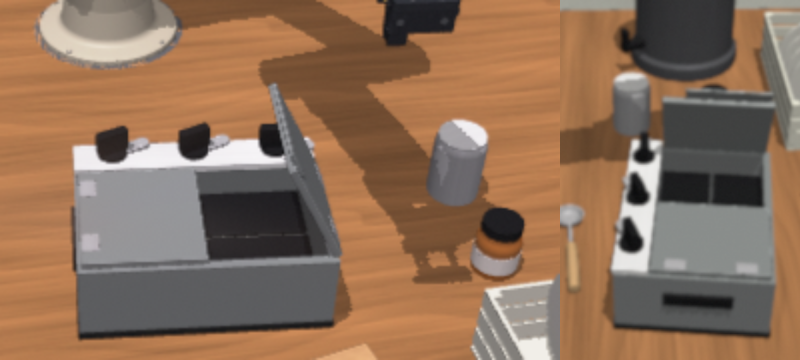

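Plain flap lies flat, and the lip flap is open by about 1.1–1.2 rad. Next I mirror the push on the lip flap.

Request:
move_arm(series=[{"linear": [0,0,-0.8],"twist": 0},{"linear": [0,0,-0.8],"twist": 0},{"linear": [0,0,-0.72],"twist": 0},{"linear": [-0.06,-0.5,0],"twist": 0},{"linear": [-0.06,-0.5,0],"twist": 0}])

```text
t: 4.97
tcp_pos: [0.6387, 0.1585, 0.2216]
orientation: [0.746, 0.666, -0.0, -0.0]
wrist_force: [1.0, -0.2, 0.2]
width: 0.006
gripper_force: 0.0
```

Request:
move_arm(series=[{"linear": [-0.03,-0.25,-0.1],"twist": 0},{"linear": [-0.03,-0.25,-0.12],"twist": 0},{"linear": [-0.03,-0.25,-0.15],"twist": 0},{"linear": [-0.03,-0.25,-0.18],"twist": 0},{"linear": [-0.02,-0.2,-0.25],"twist": 0}])

```text
t: 5.6
tcp_pos: [0.6304, 0.0873, 0.1736]
orientation: [0.745, 0.667, -0.0, -0.0]
wrist_force: [-0.3, 0.7, 0.5]
width: 0.008
gripper_force: 0.6
```

Request:
move_arm(series=[{"linear": [-0.02,-0.15,-0.25],"twist": 0},{"linear": [-0.01,-0.1,-0.25],"twist": 0},{"linear": [-0.01,-0.05,-0.25],"twist": 0},{"linear": [0,0,-0.22],"twist": 0},{"linear": [0,0,0],"twist": 0}])

```text
t: 6.22
tcp_pos: [0.6283, 0.0699, 0.1202]
orientation: [0.745, 0.667, 0.0, 0.001]
wrist_force: [-15.0, -3.4, 30.0]
width: 0.007
gripper_force: 15.0
```

Request:
move_arm(series=[{"linear": [0,0,0.9],"twist": 0},{"linear": [-0.4,-0.05,0.9],"twist": 0},{"linear": [-0.8,-0.1,0.9],"twist": 0},{"linear": [-0.8,-0.1,0.8],"twist": 0},{"linear": [0,0,0],"twist": 0}], claw=0)

```text
t: 6.85
tcp_pos: [0.5181, 0.0568, 0.3185]
orientation: [0.745, 0.667, 0.002, 0.003]
wrist_force: [-0.1, -0.2, -0.3]
width: 0.502
gripper_force: 0.0
```

Run:
```python
from h import *
s=arm.read_state();print(s['tcp_pos'],s['t'])
c=snap('wrist','w1.png');print(c['xyz'],c['attitude'])
```

```text
[0.51813118 0.05675789 0.31848817] 6.85
[0.52599188 0.13405969 0.46374263] [ 0.98691027 -0.05525648 -0.00487623  0.15143008]
```

View pics/w1.png

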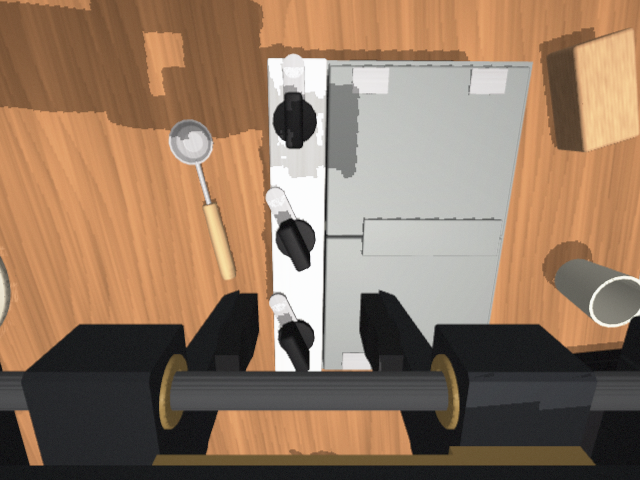

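Both flaps are flat, with the lip overlapping. Foot centres are at about (295,121), (296,238), (296,336). Finger tips: left (293,56), mid (271,192), right (274,298).

Run:
```python
from h import *
c=snap('wrist');print(c['xyz'],arm.read_state()['tcp_pos'])
P=[onz(c,*p,.129) for p in((295,121),(296,238),(296,336))]
T=[onz(c,*p,.127) for p in((293,59),(273,193),(275,300))]
for p,t in zip(P,T):
    d=(t-p)[:2];print(p.round(4),np.linalg.norm(d).round(4),np.degrees(np.arctan2(d[1],d[0])).round(1))
d=(P[0]-P[2])[:2];print(np.linalg.norm(d)/2,np.degrees(np.arctan2(-d[0],d[1])))
# blob of black in rail zone for centres
h=cv2.cvtColor(c['img'],cv2.COLOR_RGB2HSV)
m=((h[...,2]<60)).astype('uint8');m[:,:262]=0;m[:,324:]=0
n,l,st,ce=cv2.connectedComponentsWithStats(m)
for i in range(1,n):
    if st[i,4]>300: print(st[i],ce[i].round(1))
for i,p in((1,(296,238)),):
    pass
# bar top edge direction
for z,u in((.16,'bar'),):
    for a,b in(((295,97),(294,147)),((283,215),(304,270)),):
        A,B=onz(c,*a,.16),onz(c,*b,.16);print(a,np.degrees(np.arctan2(*(A-B)[1::-1])),np.linalg.norm(A-B),((A+B)/2).round(4))
```

```text
[0.52715406 0.13395994 0.46117752] [0.51893293 0.0567013  0.31426662]
[0.5169 0.1373 0.129 ] 0.0477 85.0
[0.5053 0.0352 0.129 ] 0.0461 109.6
[ 0.4929 -0.0668  0.129 ] 0.0438 111.1
0.10277136514625926 -6.702867089800109
[ 274   92   43   57 1676] [294.5 120. ]
[276 220  40  52 959] [293.6 242.9]
[ 262  321   62   55 1476] [296.4 348.8]
[262 466  62  14 868] [292.5 472.5]
(295, 97) 81.79262434969539 0.03636658388680022 [0.5173 0.136  0.16  ]
(283, 215) 103.02619221657746 0.05136175238736213 [0.5049 0.0402 0.16  ]
```

Request:
move_arm(series=[{"linear": [-0.1,-0.15,-0.2],"twist": 1},{"linear": [-0.1,-0.15,-0.2],"twist": 1},{"linear": [0,-0.1,-0.3],"twist": 1},{"linear": [0,0,-0.3],"twist": 1},{"linear": [0,0,-0.4],"twist": 1}])

```text
t: 7.58
tcp_pos: [0.5071, 0.0326, 0.2282]
orientation: [0.617, 0.787, -0.001, -0.001]
wrist_force: [1.2, 0.1, -0.5]
width: 0.497
gripper_force: 0.0
```

Request:
move_arm(series=[{"linear": [0,0,-0.4],"twist": 1},{"linear": [0,0,-0.2],"twist": 0.15},{"linear": [0,0,0],"twist": 0}])

```text
t: 7.95
tcp_pos: [0.5067, 0.0326, 0.1936]
orientation: [0.587, 0.81, -0.001, -0.001]
wrist_force: [-0.8, 0.5, 0.0]
width: 0.503
gripper_force: 0.0
```

Run:
```python
from h import *
s=arm.read_state();print(s['tcp_pos'],s['orientation'],s['t'],s['q'][5])
c=snap('wrist','w2.png')
print(proj(c,(.505,.035,.16)),c['xyz'])
```

```text
[0.50668193 0.03263938 0.19360167] [ 5.86755550e-01  8.09762967e-01 -6.12572655e-04 -1.21963834e-03] 7.95 -0.48347053456672584
(np.float64(306.60499252185815), np.float64(276.6193315500445)) [0.48315575 0.10638144 0.33896754]
```

View pics/w2.png

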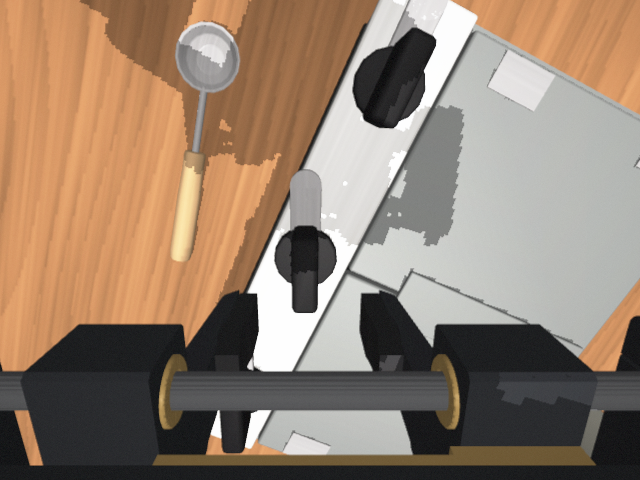

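The mid bar is vertical in the image at column 305, centred between the fingers and aligned. Down and grip.

Request:
move_arm(series=[{"linear": [-0.03,0.04,-0.5],"twist": 0},{"linear": [0,0,-0.46],"twist": 0},{"linear": [0,0,0],"twist": 0}])

```text
t: 8.38
tcp_pos: [0.5046, 0.035, 0.1367]
orientation: [0.587, 0.81, -0.0, -0.001]
wrist_force: [-0.1, 0.5, -0.4]
width: 0.498
gripper_force: 0.0
```

Request:
move_arm(series=[{"linear": [0,0,0],"twist": 0},{"linear": [0,0,0],"twist": 0},{"linear": [0,0,0],"twist": 0}], claw=-1, squeeze=40)

```text
t: 8.75
tcp_pos: [0.505, 0.0348, 0.138]
orientation: [0.586, 0.81, -0.0, 0.0]
wrist_force: [-17.3, -6.1, 11.7]
width: 0.18
gripper_force: 9.1
```

```bash
cat > st.py <<'E'
from h import *
s=arm.read_state();o=s['orientation'];x=R.from_quat(o).as_matrix()[:,0]
print(np.round(s['t'],2),s['tcp_pos'].round(4),'bar',np.degrees(np.arctan2(x[1],x[0])).round(1),'F',s['wrist_force'].round(1),'M',s['wrist_torque'].round(2),'w',round(float(s['width'])*88,1),s['gripper_force'],s['q'][5].round(2))
E
python3 st.py
```

```text
8.75 [0.505  0.0348 0.138 ] bar 108.2 F [-17.3  -6.1  11.7] M [-1.13  2.76 -0.12] w 15.8 9.074931044597179 -0.48
```

Request:
move_arm(series=[{"linear": [-0.02,-0.01,0],"twist": 0},{"linear": [0,0,0],"twist": 0},{"linear": [0,0,0],"twist": -1},{"linear": [0,0,0],"twist": -1},{"linear": [0,0,0],"twist": -1}])

```text
t: 9.38
tcp_pos: [0.504, 0.0344, 0.138]
orientation: [0.669, 0.744, 0.0, 0.0]
wrist_force: [-2.3, 0.3, 6.1]
width: 0.154
gripper_force: 40.0
```

```bash
python3 st.py
```

```text
9.38 [0.504  0.0344 0.138 ] bar 96.1 F [-2.3  0.3  6.1] M [0.1  0.44 0.1 ] w 13.6 40.00017355196178 -0.27
```

Request:
move_arm(series=[{"linear": [0,0,0],"twist": -1},{"linear": [0,0,0],"twist": -1},{"linear": [0,0,0],"twist": -1},{"linear": [0,0,0],"twist": -1},{"linear": [0,0,0],"twist": -1}])

```text
t: 10.0
tcp_pos: [0.5044, 0.0343, 0.138]
orientation: [0.788, 0.616, 0.001, 0.001]
wrist_force: [0.8, 1.0, 4.1]
width: 0.158
gripper_force: 40.0
```

Request:
move_arm(series=[{"linear": [0,0,0],"twist": -1},{"linear": [0,0,0],"twist": -1},{"linear": [0,0,0],"twist": -1},{"linear": [0,0,0],"twist": -1},{"linear": [0,0,0],"twist": -1}])

```text
t: 10.62
tcp_pos: [0.5047, 0.0342, 0.138]
orientation: [0.883, 0.47, 0.001, 0.001]
wrist_force: [2.8, 0.2, 2.4]
width: 0.157
gripper_force: 40.0
```

```bash
python3 st.py
```

```text
10.62 [0.5047 0.0342 0.138 ] bar 56.1 F [2.8 0.2 2.4] M [-0.05 -0.22  0.08] w 13.8 39.999496350064874 0.43
```

Request:
move_arm(series=[{"linear": [0,0,0],"twist": -1},{"linear": [0,0,0],"twist": -1},{"linear": [0,0,0],"twist": -1},{"linear": [0,0,0],"twist": -1},{"linear": [0,0,0],"twist": -1}])

```text
t: 11.25
tcp_pos: [0.505, 0.0339, 0.138]
orientation: [0.951, 0.31, 0.002, 0.001]
wrist_force: [3.8, -2.2, 1.1]
width: 0.154
gripper_force: 40.0
```

```bash
python3 st.py
```

```text
11.25 [0.505  0.0339 0.138 ] bar 36.1 F [ 3.8 -2.2  1.1] M [-0.32 -0.46  0.07] w 13.5 39.99909966252744 0.78
```

Request:
move_arm(series=[{"linear": [0,0,0],"twist": -1},{"linear": [0,0,0],"twist": -1},{"linear": [0,0,0],"twist": -1},{"linear": [0,0,0],"twist": -1}])

```text
t: 11.75
tcp_pos: [0.5052, 0.0336, 0.138]
orientation: [0.985, 0.174, 0.002, 0.001]
wrist_force: [3.4, -3.9, 0.7]
width: 0.157
gripper_force: 40.0
```

```bash
python3 st.py
```

```text
11.75 [0.5052 0.0336 0.138 ] bar 20.1 F [ 3.4 -3.9  0.7] M [-0.56 -0.51  0.05] w 13.8 39.9990466888994 1.06
```

Request:
move_arm(series=[{"linear": [0,0,0],"twist": -1},{"linear": [0,0,0],"twist": -1},{"linear": [0,0,0],"twist": -1}])

```text
t: 12.12
tcp_pos: [0.5052, 0.0334, 0.138]
orientation: [0.998, 0.07, 0.002, 0.001]
wrist_force: [3.3, -4.4, 0.5]
width: 0.157
gripper_force: 40.0
```

```bash
python3 st.py
```

```text
12.12 [0.5052 0.0334 0.138 ] bar 8.1 F [ 3.3 -4.4  0.5] M [-0.75 -0.52  0.07] w 13.8 39.999021431431174 1.27
```

Request:
move_arm(series=[{"linear": [0,0,0],"twist": -1},{"linear": [0,0,0],"twist": -1}])

```text
t: 12.38
tcp_pos: [0.5052, 0.0332, 0.138]
orientation: [1.0, 0.001, 0.002, 0.001]
wrist_force: [4.3, -6.5, -0.3]
width: 0.151
gripper_force: 40.0
```

```bash
python3 st.py
```

```text
12.38 [0.5052 0.0332 0.138 ] bar 0.1 F [ 4.3 -6.5 -0.3] M [-0.89 -0.54  0.13] w 13.3 39.99901891686022 1.41
```

Request:
move_arm(series=[{"linear": [0,0,0],"twist": -1},{"linear": [0,0,0],"twist": -1}])

```text
t: 12.62
tcp_pos: [0.5052, 0.0331, 0.138]
orientation: [0.998, -0.069, 0.002, 0.001]
wrist_force: [4.6, -7.5, 1.4]
width: 0.155
gripper_force: 40.0
```

```bash
python3 st.py
```

```text
12.62 [0.5052 0.0331 0.138 ] bar -7.9 F [ 4.6 -7.5  1.4] M [-0.96 -0.47  0.07] w 13.6 39.998919228091836 1.54
```

Request:
move_arm(series=[{"linear": [0,0,0],"twist": -1},{"linear": [0,0,0],"twist": -1}])

```text
t: 12.88
tcp_pos: [0.5052, 0.0329, 0.138]
orientation: [0.99, -0.139, 0.002, 0.001]
wrist_force: [4.0, -8.3, 0.2]
width: 0.158
gripper_force: 40.0
```

```bash
python3 st.py
```

```text
12.88 [0.5052 0.0329 0.138 ] bar -15.9 F [ 4.  -8.3  0.2] M [-1.2  -0.41  0.1 ] w 13.9 39.999116314575076 1.68
```

Request:
move_arm(series=[{"linear": [0.01,-0.02,0],"twist": -1},{"linear": [0,0,0],"twist": -1}])

```text
t: 13.12
tcp_pos: [0.505, 0.0329, 0.138]
orientation: [0.978, -0.206, 0.001, 0.0]
wrist_force: [0.2, -0.1, 3.8]
width: 0.167
gripper_force: 42.8
```

```bash
python3 st.py
```

```text
13.12 [0.505  0.0329 0.138 ] bar -23.8 F [ 0.2 -0.1  3.8] M [-0.05  0.19  0.99] w 14.7 42.821149384835735 1.82
```

Request:
move_arm(series=[{"linear": [0,0,0],"twist": -1},{"linear": [0,0,0],"twist": -1}])

```text
t: 13.38
tcp_pos: [0.505, 0.0329, 0.138]
orientation: [0.962, -0.274, 0.001, 0.0]
wrist_force: [0.7, -1.3, 4.5]
width: 0.192
gripper_force: 50.7
```

```bash
python3 st.py
```

```text
13.38 [0.505  0.0329 0.138 ] bar -31.8 F [ 0.7 -1.3  4.5] M [-0.12  0.08  1.47] w 16.9 50.7237440161407 1.96
```

Request:
move_arm(series=[{"linear": [0,0,0],"twist": -1},{"linear": [0,0,0],"twist": -1}])

```text
t: 13.62
tcp_pos: [0.5052, 0.0328, 0.1381]
orientation: [0.941, -0.339, 0.002, 0.0]
wrist_force: [-1.7, -0.8, 3.4]
width: 0.216
gripper_force: 60.9
```

```bash
python3 st.py
```

```text
13.62 [0.5052 0.0328 0.1381] bar -39.7 F [-1.7 -0.8  3.4] M [0.05 0.45 1.87] w 19.0 60.89954327791929 2.1
```

Middle knob is at its stop: moment jumped from 0.1 to 1.9 N m while the pads spread on the bar. I'm releasing it and going to the left knob.

Request:
move_arm(series=[{"linear": [0,0,0],"twist": 0},{"linear": [0,0,0],"twist": 0},{"linear": [0,0,0.5],"twist": 0},{"linear": [0,0,0.6],"twist": 0},{"linear": [0,0.3,0.2],"twist": 1}], claw=0)

```text
t: 14.25
tcp_pos: [0.505, 0.0512, 0.2168]
orientation: [0.952, -0.306, 0.001, -0.0]
wrist_force: [0.1, -1.1, -0.3]
width: 0.503
gripper_force: 0.0
```

Request:
move_arm(series=[{"linear": [0.05,0.4,0],"twist": 1},{"linear": [0.05,0.4,0],"twist": 1},{"linear": [0.05,0.4,0],"twist": 1},{"linear": [0.05,0.23,0],"twist": 1},{"linear": [0,0,0],"twist": 1}])

```text
t: 14.88
tcp_pos: [0.5158, 0.1389, 0.2139]
orientation: [0.991, -0.134, -0.001, -0.0]
wrist_force: [-0.0, 0.3, 1.0]
width: 0.5
gripper_force: 0.0
```

Request:
move_arm(series=[{"linear": [0,0,0],"twist": 1},{"linear": [0,0,0],"twist": 1},{"linear": [0,0,0],"twist": 1},{"linear": [0,0,0],"twist": 1},{"linear": [0,0,0],"twist": 1}])

```text
t: 15.5
tcp_pos: [0.5157, 0.138, 0.214]
orientation: [0.999, 0.04, -0.001, -0.0]
wrist_force: [0.0, 0.0, -0.6]
width: 0.5
gripper_force: 0.0
```

Request:
move_arm(series=[{"linear": [0,0,0],"twist": 1},{"linear": [0,0,0],"twist": 1},{"linear": [0,0,0],"twist": 1},{"linear": [0,0,0],"twist": 1},{"linear": [0,0,0],"twist": 1}])

```text
t: 16.12
tcp_pos: [0.5158, 0.1381, 0.214]
orientation: [0.977, 0.213, -0.001, -0.0]
wrist_force: [-0.6, -1.1, 0.3]
width: 0.502
gripper_force: 0.0
```

Request:
move_arm(series=[{"linear": [0,0,0],"twist": 1},{"linear": [0,0,0],"twist": 1},{"linear": [0,0,0],"twist": 1},{"linear": [0,0,0],"twist": 1},{"linear": [0,0,0],"twist": 1}])

```text
t: 16.75
tcp_pos: [0.5158, 0.138, 0.214]
orientation: [0.925, 0.379, -0.001, -0.001]
wrist_force: [0.1, -0.2, -0.6]
width: 0.501
gripper_force: 0.0
```

Request:
move_arm(series=[{"linear": [0,0,0],"twist": 1},{"linear": [0,0,0],"twist": 1},{"linear": [0,0,0],"twist": 1},{"linear": [0,0,0],"twist": 1},{"linear": [0,0,0],"twist": 1}])

```text
t: 17.38
tcp_pos: [0.5157, 0.138, 0.214]
orientation: [0.846, 0.534, -0.001, -0.001]
wrist_force: [0.5, 1.2, 0.5]
width: 0.499
gripper_force: 0.0
```

```bash
python3 st.py
python3 - <<'E'
from h import *
c=snap('wrist','w3.png'); print(proj(c,(.517,.137,.16)),proj(c,(.517,.137,.13)))
h=cv2.cvtColor(c['img'],cv2.COLOR_RGB2HSV)[...,2]
m=(h<25).astype('uint8');m[330:]=0;m[:,:262]=0;m[:,358:]=0
n,l,st,ce=cv2.connectedComponentsWithStats(m)
for i in range(1,n):
    if st[i,4]>300: print(st[i],ce[i].round(1))
E
```

```text
17.38 [0.5157 0.138  0.214 ] bar 64.5 F [0.5 1.2 0.5] M [-0.03  0.01 -0.04] w 43.9 0.0 0.49
(np.float64(311.22905156574166), np.float64(268.0591337191144)) (np.float64(311.0298147824994), np.float64(250.97526029146493))
[288 220  43  66 440] [310.9 242.1]
```

View pics/w3.png

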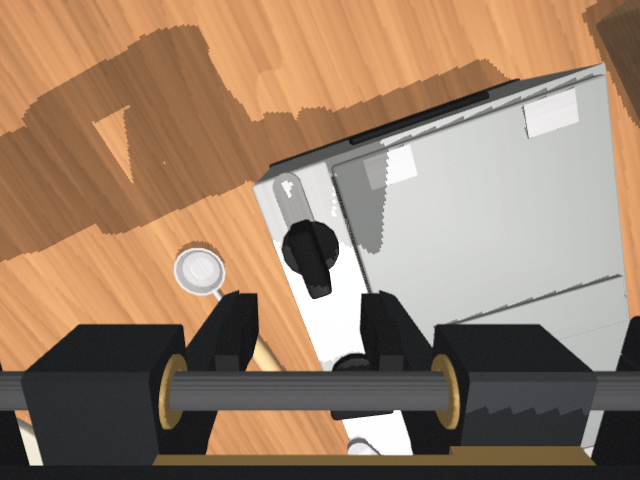

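Left knob foot is at (310,249), about where predicted (311,251); its bar is tilted about 19° in the image, so 84° in the world.

Request:
move_arm(series=[{"linear": [0.02,-0.02,-0.1],"twist": 1},{"linear": [0,0,-0.1],"twist": 1},{"linear": [0,0,-0.1],"twist": 1},{"linear": [0,0,-0.1],"twist": 1},{"linear": [0,0,0],"twist": 0.9}])

```text
t: 18.05
tcp_pos: [0.5169, 0.1366, 0.1899]
orientation: [0.743, 0.669, -0.001, -0.001]
wrist_force: [0.5, 0.1, -0.7]
width: 0.5
gripper_force: 0.0
```

Request:
move_arm(series=[{"linear": [0,0,-0.45],"twist": 0},{"linear": [0,0,-0.42],"twist": 0},{"linear": [0,0,0],"twist": 0}])

```text
t: 18.42
tcp_pos: [0.5163, 0.1364, 0.1371]
orientation: [0.744, 0.668, -0.002, -0.002]
wrist_force: [-0.5, 0.2, 1.1]
width: 0.496
gripper_force: 0.0
```

Request:
move_arm(series=[{"linear": [0,0,0],"twist": 0},{"linear": [0,0,0],"twist": 0},{"linear": [0,0,0],"twist": 0}], claw=-1)

```text
t: 18.8
tcp_pos: [0.5175, 0.1358, 0.1397]
orientation: [0.744, 0.668, 0.0, -0.0]
wrist_force: [-17.1, 2.6, 10.2]
width: 0.184
gripper_force: 8.6
```

```bash
python3 st.py
```

```text
18.8 [0.5175 0.1358 0.1397] bar 83.8 F [-17.1   2.6  10.2] M [0.38 2.78 0.07] w 16.2 8.572190497652628 0.15
```

Same signature as before, so I make a small shift and turn. The earliest possible stop is 69° away.

Request:
move_arm(series=[{"linear": [-0.02,0,0],"twist": 0},{"linear": [0,0,0],"twist": 0},{"linear": [0,0,0],"twist": -1},{"linear": [0,0,0],"twist": -1},{"linear": [0,0,0],"twist": -1}])

```text
t: 19.42
tcp_pos: [0.5159, 0.136, 0.1396]
orientation: [0.811, 0.586, -0.0, -0.0]
wrist_force: [-6.3, 1.6, 6.9]
width: 0.157
gripper_force: 40.0
```

```bash
python3 st.py
```

```text
19.42 [0.5159 0.136  0.1396] bar 71.7 F [-6.3  1.6  6.9] M [0.29 1.18 0.07] w 13.8 40.0006296671927 0.36
```

Request:
move_arm(series=[{"linear": [0,0,0],"twist": -1},{"linear": [0,0,0],"twist": -1},{"linear": [0,0,0],"twist": -1},{"linear": [0,0,0],"twist": -1},{"linear": [0,0,0],"twist": -1}])

```text
t: 20.05
tcp_pos: [0.5155, 0.1362, 0.1396]
orientation: [0.9, 0.436, -0.001, -0.001]
wrist_force: [-9.3, 2.4, 8.3]
width: 0.151
gripper_force: 40.0
```

Request:
move_arm(series=[{"linear": [0,0,0],"twist": -1},{"linear": [0,0,0],"twist": -1},{"linear": [0,0,0],"twist": -1},{"linear": [0,0,0],"twist": -1},{"linear": [0,0,0],"twist": -1}])

```text
t: 20.68
tcp_pos: [0.5151, 0.1366, 0.1396]
orientation: [0.962, 0.273, -0.001, -0.001]
wrist_force: [-10.7, 4.5, 10.4]
width: 0.153
gripper_force: 40.0
```

```bash
python3 st.py
```

```text
20.68 [0.5151 0.1366 0.1396] bar 31.7 F [-10.7   4.5  10.4] M [0.89 1.77 0.1 ] w 13.4 40.00121206976473 1.06
```

Request:
move_arm(series=[{"linear": [0,0,0],"twist": -1},{"linear": [0,0,0],"twist": -1},{"linear": [0,0,0],"twist": -1}])

```text
t: 21.05
tcp_pos: [0.5151, 0.1368, 0.1396]
orientation: [0.985, 0.171, -0.001, -0.001]
wrist_force: [-10.6, 6.6, 10.0]
width: 0.152
gripper_force: 40.0
```

```bash
python3 st.py
```

```text
21.05 [0.5151 0.1368 0.1396] bar 19.7 F [-10.6   6.6  10. ] M [1.13 1.89 0.11] w 13.4 40.001226626336575 1.26
```

Request:
move_arm(series=[{"linear": [0,0,0],"twist": -1},{"linear": [0,0,0],"twist": -1},{"linear": [0,0,0],"twist": -1}])

```text
t: 21.42
tcp_pos: [0.515, 0.1371, 0.1396]
orientation: [0.998, 0.067, -0.002, -0.001]
wrist_force: [-11.9, 8.3, 10.1]
width: 0.155
gripper_force: 40.0
```

```bash
python3 st.py
```

```text
21.42 [0.515  0.1371 0.1396] bar 7.7 F [-11.9   8.3  10.1] M [1.35 1.92 0.12] w 13.6 40.00112551264465 1.47
```

Request:
move_arm(series=[{"linear": [-0.01,0.02,0],"twist": -1},{"linear": [0,0,0],"twist": -1},{"linear": [0,0,0],"twist": -1}])

```text
t: 21.8
tcp_pos: [0.5149, 0.1375, 0.1396]
orientation: [0.999, -0.038, -0.001, -0.0]
wrist_force: [-8.8, 3.1, 8.3]
width: 0.156
gripper_force: 40.0
```

```bash
python3 st.py
```

```text
21.8 [0.5149 0.1375 0.1396] bar -4.3 F [-8.8  3.1  8.3] M [0.7  1.47 0.09] w 13.7 40.00067437067628 1.69
```

Request:
move_arm(series=[{"linear": [0,0,0],"twist": -1},{"linear": [0,0,0],"twist": -1}])

```text
t: 22.05
tcp_pos: [0.5151, 0.1375, 0.1396]
orientation: [0.994, -0.106, -0.001, -0.0]
wrist_force: [-7.2, 4.4, 6.2]
width: 0.164
gripper_force: 41.5
```

```bash
python3 st.py
```

```text
22.05 [0.5151 0.1375 0.1396] bar -12.2 F [-7.2  4.4  6.2] M [0.59 1.1  0.83] w 14.4 41.48388139321469 1.82
```

Request:
move_arm(series=[{"linear": [0,0,0],"twist": -1},{"linear": [0,0,0],"twist": -1}])

```text
t: 22.3
tcp_pos: [0.5157, 0.1374, 0.1396]
orientation: [0.985, -0.175, 0.0, -0.0]
wrist_force: [0.4, 3.0, 4.1]
width: 0.184
gripper_force: 47.3
```

```bash
python3 st.py
```

```text
22.3 [0.5157 0.1374 0.1396] bar -20.2 F [0.4 3.  4.1] M [ 0.58 -0.12  1.24] w 16.2 47.329557412303984 1.96
```

The left stop is felt at about -9°. One more firm push, then release and go to the right knob.

Request:
move_arm(series=[{"linear": [0,0,0],"twist": -1},{"linear": [0,0,0],"twist": -1},{"linear": [0,0,0],"twist": 0}])

```text
t: 22.68
tcp_pos: [0.5157, 0.1374, 0.1396]
orientation: [0.97, -0.242, 0.0, 0.0]
wrist_force: [-3.2, 3.4, 5.8]
width: 0.208
gripper_force: 59.2
```

```bash
python3 st.py
```

```text
22.68 [0.5157 0.1374 0.1396] bar -28.0 F [-3.2  3.4  5.8] M [0.6  0.63 1.82] w 18.3 59.227687641978264 2.1
```

Request:
move_arm(series=[{"linear": [0,0,0],"twist": 0},{"linear": [0,0,0],"twist": 0},{"linear": [0,0,0.5],"twist": 0},{"linear": [0,0,0.6],"twist": 0},{"linear": [0,-0.1,0.2],"twist": 1}], claw=0)

```text
t: 23.3
tcp_pos: [0.5165, 0.1308, 0.219]
orientation: [0.978, -0.209, 0.002, -0.0]
wrist_force: [0.7, -0.2, -0.3]
width: 0.499
gripper_force: 0.0
```

Request:
move_arm(series=[{"linear": [-0.07,-0.68,0],"twist": 1},{"linear": [-0.07,-0.68,0],"twist": 1},{"linear": [-0.07,-0.68,0],"twist": 1},{"linear": [-0.07,-0.68,0],"twist": 1},{"linear": [-0.08,-0.66,0],"twist": 1}])

```text
t: 23.92
tcp_pos: [0.4939, -0.0735, 0.217]
orientation: [0.999, -0.036, 0.0, 0.0]
wrist_force: [2.5, -0.3, -0.1]
width: 0.503
gripper_force: 0.0
```

Request:
move_arm(series=[{"linear": [0,0,0],"twist": 1},{"linear": [0,0,0],"twist": 1},{"linear": [0,0,0],"twist": 1},{"linear": [0,0,0],"twist": 1},{"linear": [0,0,0],"twist": 1}])

```text
t: 24.55
tcp_pos: [0.4942, -0.0722, 0.2169]
orientation: [0.99, 0.138, -0.0, 0.0]
wrist_force: [-0.4, 0.2, 0.1]
width: 0.498
gripper_force: 0.0
```

Request:
move_arm(series=[{"linear": [0,0,0],"twist": 1},{"linear": [0,0,0],"twist": 1},{"linear": [0,0,0],"twist": 1},{"linear": [0,0,0],"twist": 1},{"linear": [0,0,0],"twist": 1}])

```text
t: 25.18
tcp_pos: [0.4942, -0.0722, 0.2169]
orientation: [0.951, 0.308, -0.0, 0.0]
wrist_force: [-0.3, 0.8, -0.2]
width: 0.501
gripper_force: 0.0
```

Request:
move_arm(series=[{"linear": [0,0,0],"twist": 1},{"linear": [0,0,0],"twist": 1},{"linear": [0,0,0],"twist": 1},{"linear": [0,0,0],"twist": 1},{"linear": [0,0,0],"twist": 1}])

```text
t: 25.8
tcp_pos: [0.4942, -0.0721, 0.2169]
orientation: [0.883, 0.469, -0.0, 0.0]
wrist_force: [0.2, -0.2, -0.5]
width: 0.497
gripper_force: 0.0
```

Request:
move_arm(series=[{"linear": [0,0,0],"twist": 1},{"linear": [0,0,0],"twist": 1},{"linear": [0,0,0],"twist": 1},{"linear": [0,0,0],"twist": 1},{"linear": [0,0,0],"twist": 1}])

```text
t: 26.42
tcp_pos: [0.4942, -0.0722, 0.2169]
orientation: [0.789, 0.615, -0.0, -0.0]
wrist_force: [-0.4, 0.2, 0.1]
width: 0.495
gripper_force: 0.0
```

Request:
move_arm(series=[{"linear": [0,0,0],"twist": 1},{"linear": [0,0,0],"twist": 1},{"linear": [0,0,0],"twist": 1},{"linear": [0,0,0],"twist": 1},{"linear": [0,0,0],"twist": 1}])

```text
t: 27.05
tcp_pos: [0.4942, -0.0722, 0.2169]
orientation: [0.67, 0.742, -0.0, -0.0]
wrist_force: [-0.1, -0.1, 0.1]
width: 0.496
gripper_force: 0.0
```

```bash
python3 st.py
python3 - <<'E'
from h import *
c=snap('wrist','w4.png'); print(proj(c,(.493,-.071,.16)),proj(c,(.493,-.071,.13)))
E
```

```text
27.05 [ 0.4942 -0.0722  0.2169] bar 95.9 F [-0.1 -0.1  0.1] M [-0.05  0.    0.04] w 43.7 0.0 -0.48
(np.float64(306.3775455541122), np.float64(263.2985199706541)) (np.float64(306.6592640985966), np.float64(246.95054092067681))
```

View pics/w4.png

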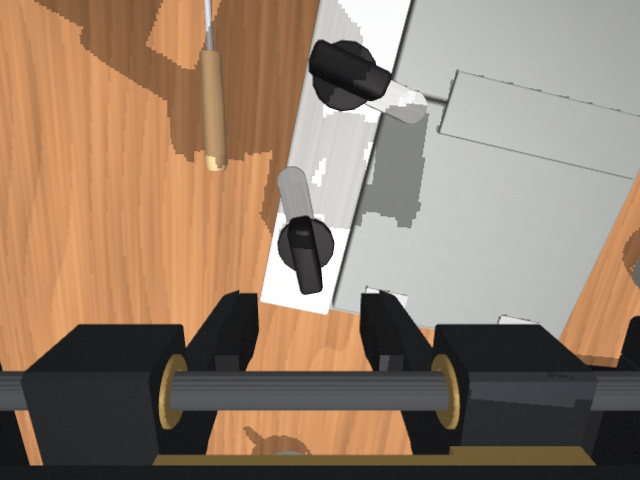

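The mid finger now lies over the flaps. The right foot is at (306,244) as predicted, with its bar tilted about 12°.

Request:
move_arm(series=[{"linear": [-0.02,0.02,-0.1],"twist": 1},{"linear": [0,0,-0.1],"twist": 1},{"linear": [0,0,-0.2],"twist": 1},{"linear": [0,0,0],"twist": 0.1}])

```text
t: 27.6
tcp_pos: [0.4927, -0.0708, 0.1925]
orientation: [0.587, 0.81, -0.0, -0.001]
wrist_force: [-0.1, -0.5, 0.4]
width: 0.498
gripper_force: 0.0
```

Request:
move_arm(series=[{"linear": [0,0,-0.45],"twist": 0},{"linear": [0,0,-0.45],"twist": 0},{"linear": [0,0,0],"twist": 0}])

```text
t: 27.98
tcp_pos: [0.4924, -0.0706, 0.1383]
orientation: [0.587, 0.81, -0.0, -0.001]
wrist_force: [0.6, 0.2, 0.9]
width: 0.502
gripper_force: 0.0
```

Request:
move_arm(series=[{"linear": [0,0,0],"twist": 0},{"linear": [0,0,0],"twist": 0},{"linear": [0,0,0],"twist": 0}], claw=-1)

```text
t: 28.35
tcp_pos: [0.4931, -0.0708, 0.1398]
orientation: [0.586, 0.81, -0.0, 0.0]
wrist_force: [-9.4, -3.9, 5.4]
width: 0.181
gripper_force: 6.0
```

```bash
python3 st.py
```

```text
28.35 [ 0.4931 -0.0708  0.1398] bar 108.2 F [-9.4 -3.9  5.4] M [-0.78  1.74 -0.08] w 16.0 6.0498581326100975 -0.7
```

Request:
move_arm(series=[{"linear": [-0.01,0,0],"twist": 0},{"linear": [0,0,0],"twist": 0},{"linear": [0,0,0],"twist": -1},{"linear": [0,0,0],"twist": -1},{"linear": [0,0,0],"twist": -1}])

```text
t: 28.98
tcp_pos: [0.492, -0.0712, 0.1398]
orientation: [0.669, 0.744, -0.001, 0.0]
wrist_force: [-4.1, -2.6, 5.4]
width: 0.157
gripper_force: 40.0
```

```bash
python3 st.py
```

```text
28.98 [ 0.492  -0.0712  0.1398] bar 96.1 F [-4.1 -2.6  5.4] M [-0.43  0.83  0.09] w 13.8 40.000106720253825 -0.48
```

Request:
move_arm(series=[{"linear": [0,0,0],"twist": -1},{"linear": [0,0,0],"twist": -1},{"linear": [0,0,0],"twist": -1},{"linear": [0,0,0],"twist": -1},{"linear": [0,0,0],"twist": -1}])

```text
t: 29.6
tcp_pos: [0.4919, -0.0712, 0.1398]
orientation: [0.788, 0.616, -0.001, 0.0]
wrist_force: [-6.3, -3.0, 5.4]
width: 0.158
gripper_force: 40.0
```

Request:
move_arm(series=[{"linear": [0,0,0],"twist": -1},{"linear": [0,0,0],"twist": -1},{"linear": [0,0,0],"twist": -1},{"linear": [0,0,0],"twist": -1},{"linear": [0,0,0],"twist": -1}])

```text
t: 30.22
tcp_pos: [0.4919, -0.0712, 0.1398]
orientation: [0.883, 0.47, -0.001, 0.0]
wrist_force: [-6.2, -2.8, 5.7]
width: 0.153
gripper_force: 40.0
```

```bash
python3 st.py
```

```text
30.22 [ 0.4919 -0.0712  0.1398] bar 56.1 F [-6.2 -2.8  5.7] M [-0.5   1.06  0.06] w 13.5 40.00020269304514 0.21
```

Request:
move_arm(series=[{"linear": [0,0,0],"twist": -1},{"linear": [0,0,0],"twist": -1},{"linear": [0,0,0],"twist": -1}])

```text
t: 30.6
tcp_pos: [0.4919, -0.0712, 0.1398]
orientation: [0.927, 0.375, -0.001, 0.0]
wrist_force: [-6.0, -2.2, 5.2]
width: 0.155
gripper_force: 40.0
```

```bash
python3 st.py
```

```text
30.6 [ 0.4919 -0.0712  0.1398] bar 44.1 F [-6.  -2.2  5.2] M [-0.41  0.98  0.12] w 13.6 40.000389497727156 0.42
```

Request:
move_arm(series=[{"linear": [0,0,0],"twist": -1},{"linear": [0,0,0],"twist": -1},{"linear": [0,0,0],"twist": -1}])

```text
t: 30.98
tcp_pos: [0.4919, -0.0712, 0.1398]
orientation: [0.961, 0.276, -0.001, 0.0]
wrist_force: [-6.2, -2.7, 7.0]
width: 0.152
gripper_force: 40.0
```

```bash
python3 st.py
```

```text
30.98 [ 0.4919 -0.0712  0.1398] bar 32.1 F [-6.2 -2.7  7. ] M [-0.42  1.08  0.05] w 13.4 40.000179558992386 0.63
```

Request:
move_arm(series=[{"linear": [0,0,0],"twist": -1},{"linear": [0,0,0],"twist": -1},{"linear": [0,0,0],"twist": -1}])

```text
t: 31.35
tcp_pos: [0.4918, -0.0711, 0.1398]
orientation: [0.985, 0.174, -0.001, 0.0]
wrist_force: [-6.1, -2.9, 6.7]
width: 0.157
gripper_force: 40.0
```

```bash
python3 st.py
```

```text
31.35 [ 0.4918 -0.0711  0.1398] bar 20.1 F [-6.1 -2.9  6.7] M [-0.34  1.1   0.05] w 13.8 40.00011479482055 0.84
```

Request:
move_arm(series=[{"linear": [0,0,0],"twist": -1},{"linear": [0,0,0],"twist": -1},{"linear": [0,0,0],"twist": -1}])

```text
t: 31.72
tcp_pos: [0.4919, -0.0711, 0.1398]
orientation: [0.998, 0.071, -0.001, 0.0]
wrist_force: [-6.1, -2.5, 5.4]
width: 0.152
gripper_force: 40.0
```

```bash
python3 st.py
```

```text
31.72 [ 0.4919 -0.0711  0.1398] bar 8.1 F [-6.1 -2.5  5.4] M [-0.35  1.11  0.11] w 13.4 40.00011493451893 1.05
```

Request:
move_arm(series=[{"linear": [0,0,0],"twist": -1},{"linear": [0,0,0],"twist": -1},{"linear": [0,0,0],"twist": -1}])

```text
t: 32.1
tcp_pos: [0.4923, -0.0711, 0.1398]
orientation: [0.999, -0.033, 0.0, 0.001]
wrist_force: [0.2, -1.2, 2.2]
width: 0.172
gripper_force: 45.3
```

```bash
python3 st.py
```

```text
32.1 [ 0.4923 -0.0711  0.1398] bar -3.8 F [ 0.2 -1.2  2.2] M [-0.12  0.17  1.18] w 15.2 45.349317281506956 1.26
```

Request:
move_arm(series=[{"linear": [0,0,0],"twist": -1},{"linear": [0,0,0],"twist": -1},{"linear": [0,0,0],"twist": -1}])

```text
t: 32.48
tcp_pos: [0.493, -0.071, 0.1399]
orientation: [0.991, -0.137, 0.001, 0.001]
wrist_force: [0.7, -0.9, 0.3]
width: 0.213
gripper_force: 59.9
```

```bash
python3 st.py
```

```text
32.48 [ 0.493  -0.071   0.1399] bar -15.7 F [ 0.7 -0.9  0.3] M [-0.02 -0.15  1.81] w 18.7 59.9438139796257 1.47
```

The right stop is felt firmly at 1.8 N m. I'm releasing, retreating upward and checking.

Request:
move_arm(series=[{"linear": [0,0,0],"twist": 0},{"linear": [0,0,0],"twist": 0},{"linear": [0,0,0.5],"twist": 0},{"linear": [0,0,0.8],"twist": 0},{"linear": [-0.3,0,0.9],"twist": 0}], claw=0)

```text
t: 33.1
tcp_pos: [0.4741, -0.0705, 0.272]
orientation: [0.991, -0.137, -0.001, -0.0]
wrist_force: [0.8, 0.1, -0.4]
width: 0.504
gripper_force: 0.0
```

Request:
move_arm(series=[{"linear": [-0.6,0,0.9],"twist": 0},{"linear": [-0.6,0.2,0.5],"twist": 0},{"linear": [0,0,0],"twist": 0}])

```text
t: 33.48
tcp_pos: [0.403, -0.0584, 0.3554]
orientation: [0.991, -0.137, 0.002, 0.001]
wrist_force: [1.5, 0.2, 0.2]
width: 0.498
gripper_force: 0.0
```

```bash
python3 st.py
python3 - <<'E'
from h import *
a=snap('wrist');b=snap('scene')
A=cv2.resize(a['img'],(400,300));B=cv2.resize(b['img'][130:390,90:520],(400,242));B=np.vstack([B,np.zeros((58,400,3),'uint8')])
cv2.imwrite('pics/f.png',np.hstack([A,B])[:,:,::-1])
E
```

```text
33.48 [ 0.403  -0.0584  0.3554] bar -15.8 F [1.5 0.2 0.2] M [ 0.12  0.15 -0.  ] w 43.9 0.0 1.41
```

View pics/f.png

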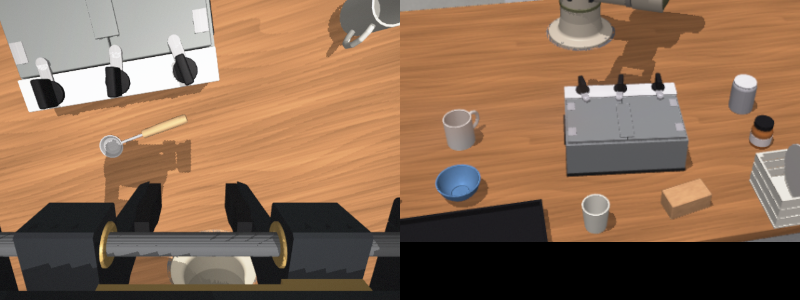

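Flaps are flat, all three fingers are swung in over them (tips at about (45,62), (116,50), (176,42) in the left half), and the other items are undisturbed.

```bash
python3 -c "
from rig import finish_job
print(finish_job())"
```

```text
the job is handed in; nothing more can be done
None
```

The carrier is closed and the job is handed in: plain flap then lip flap folded flat, then the middle, left and right knobs turned clockwise to their felt end stops, finishing at about 33.5 s; the last camera check showed the crockery and other things where they were.

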